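# Set a worn clamp stage's contact pressure, backlash taken up

## Robot

A 6-joint arm with a two-finger parallel gripper is mounted at the origin on the work surface. World frame = base frame: x ahead of the robot, y to its left, z up, the work surface at z = 0. Lengths are in m, angles in degrees, forces in N, time in s.
With the tool pointing down it reaches from about 0.4 to 0.825 m from the base axis. Payload 7 kg.
Tool frame: the origin (TCP) lies on the centre line of the jaws, within the pads' length; the fingertips stand 14 mm ahead of it and the grasp point (between the pads) lies 5 mm behind it; z points along the fingers, x is the direction in which the jaws open and shut, and the axes are right-handed (so a half turn about z gives the same grasp; the last joint's range is limited). The gripper opens to 88 mm and grips with 3 to 60 N. Pads are 19 mm wide; open, the fingers measure 130 mm over their backs; the gripper's body (78 mm by 193 mm) begins 47 mm behind the grasp point.
Start: joints at [-60.212, 20.546, 0.682, 0, -70.136, -16.507], TCP at [0.155, -0.657, 0.218] pointing down, gripper open.
Joint ranges: [-176.03, 176.03], [-82.01, 121.73], [-58.28, 71.71], [-173.87, 95.51], [-174.79, -0.11], [-173.66, 173.66]. Speed limits (degrees/s): [136.94, 136.94, 172.46, 180, 180, 180].

## Interface

Orientations are given as [roll, pitch, yaw] about the fixed x, y, z axes, in that order (R = Rz(yaw) Ry(pitch) Rx(roll)).
In Python, from plant import * gives the robot as it stands.
- The arm moves only by the shell command python3 -m handwheel 'ROWS' [OPENING]. ROWS is JSON, a list of rows, each a list of 2 entries, a list of its own where there are three numbers: the shift along the tool's x, y, z each as a share of 0.2 m, from -1 to 1, then the turn, a rotation vector about the tool's x, y, z each as a share of 360 degrees, from -1 to 1. In form: [[[tx, ty, tz], [ax, ay, az]], ...]. A call has 1 to 5 rows; each row is the pose to reach, as a shift and turn from the pose commanded when the call began, along the tool's axes at that moment, turning the shorter way round; what a row does not reach only later rows make up. A row lasts 1/12 s, in which the tool goes at most 41.7 mm and 7.16 degrees, less where a joint would pass 70% of its speed; a pose out of reach is approached as far as the arm can. A call with a number of a shift or a turn outside -1 to 1 is refused whole. A call with a gripper value outside its range is refused whole. OPENING is the closure, from -1 (fully open) to 1 (shut), set as the call begins (- or left out, the last holds). The fingers move at their own pace and stop on an object; the grip force is fixed at half the most. Time passes only in rows, so rows that repeat a pose let the fingers close. It gives the time, the measured TCP pose, the force and the opening at its end, in the units of the state.
- get_obs(): the state, without advancing time (a new reading comes with each control period).
- snapshot(name): name is "scene" or "top"; returns a dict with "color" (400x640x3 uint8, red, green, blue), "z_map" (400x640 float32, m along the optical axis (not along the pixel's ray), 0 where there is no reading), "intrinsics" (3x3 intrinsics, pixels), "rvec" (rotation vector, rad) and "tvec" (3), from world to camera coordinates, as OpenCV has them. Camera axes: x right, y down, z forward; pixel columns grow to the right and rows downward; lengths in m; the calibration is good to about 2 mm. A picture is of the moment at which its call begins.
- close_job(): hands the job in, once; it reports no verdict.
The state is a dict: "clock": time; "joint_pos": joint angles; "qvel": joint speeds; "tau": joint torques, N m; "tool_pos": TCP position; "orientation": TCP orientation; "force": force on the tool from outside, world axes, zero at the start; "moment": the same for the moment, N m; "opening": finger opening in m.
Only numpy, scipy, OpenCV 4.12 (cv2) and the standard library are available. Lean on these libraries where they do the work, as an engineer would, in place of code of your own. Each camera call takes 0.05 s, during which the arm holds its last target. There are 200 camera calls.

## Task

Clamp the brass device carrier using only the steel knob on top of the stage's black drive box: wind clockwise until the carrier is pushed back against the anvil and the black pointer stands in the yellow bedding zone of the scale (never beyond the red edge), hold it there for a moment, then back off anticlockwise until the nose comes clear of the carrier. The screw is worn, so finally come up to the middle of the green zone turning clockwise only, leave the slack taken up that way (if you run past the green, back off clear and come up again), and let go of the knob; touch neither the slide, the nose nor the carrier, and leave everything else on the table where it is.

Things in the scene. Friction and masses are not known exactly. Their poses are not given: they have to be found in the camera images.
- knob_grip (a point): Grip point on the upright axis of the plain round steel knob (diameter 34, height 36; pinch it from above at any yaw), 12 below its top and 24 above its underside. A white dial disc (diameter 52) lies 2 below the knob, on the black drive box. Needs 0.15 to 0.25 N m to drive the slide, 0.02 N m in the slack.
- knob (a joint): Slack between knob and screw, 0 to 0.5 rad. Turning the knob clockwise raises it; at 0.5 it is taken up and the knob drives the slide forward. Turning anticlockwise lowers it; at 0 the knob drives the slide back. In between the slide does not move.
- gauge (a joint): Pressure gauge: how far the sprung nose is pushed back into the slide (m), 0 free to 0.024; 0.8 N per mm. The black pointer over the white scale on the slide's top shows it: green zone 5 to 8.5 mm, yellow 11 to 15 mm, red from 17 mm. At rest it stands on plain white at the carrier end; it moves towards the drive box as the pressure rises.
- nose: White round nose pad, diameter 20, on a sprung steel rod carried by the slide; origin at the centre of its front face (the one that presses the carrier), 32 above the table.
- carriage: Black slide block 62 x 52 x 34 with the white scale on top; origin under its centre, 16 above the table; moves along stage +y, up to 48 mm. Driven only by the knob.
- stage: Fixed clamp stage on a steel plate 100 (x) x 300 (y) x 12; origin on the table under the plate's centre. +y is the clamping direction: drive box 70 x 62, 82 tall, with the knob at y = -115, then the slide, the carrier and the end stop.
- stop: Grey end stop block 85 x 20 (along y) x 34, fixed on the stage's plate, origin under its centre (12 above the table); its place along the stage differs. A steel anvil (diameter 18) sticks out of its face towards the carrier by 2 to 8 mm, differently each time and not measured.
- carrier: Brass device carrier, 70 (x) x 50 (y) x 30, about 0.25 kg, with a white and dark chip on top, loose on the stage's plate between two low guides, between nose and end stop; origin under its centre, 12 above the table when lying on the plate. It starts some mm short of the anvil; pushing it takes 1 to 3 N.
- spare_carrier: Spare silver-grey device carrier 70 x 50 x 30 lying beside the stage; leave alone. Origin under its centre.
- driver: Yellow-handled screwdriver, 150 long, beside the stage; leave alone. Origin under its centre.
- tweezers: Steel tweezers with a blue sleeve, 120 long, beside the stage; leave alone. Origin under its centre.
- dropper: Amber dropper bottle, diameter 44, 100 tall; leave alone. Origin under its centre.
- wafer_jar: Clear jar with blue cap, diameter 90, 50 tall; leave alone. Origin under its centre.
- chip_tray: Black divided tray 110 x 80 x 22; leave alone. Origin under its centre.
- spanner: Steel spanner, 130 long; leave alone. Origin under its centre.
- knob_top (a point): Centre of the knob's top face, 127 above the table, with a red line on it. Clockwise from above drives slide and nose forward (stage +y), about 8 mm per radian once the slack is taken up; the slide stays where it is left. The slide starts wound back; the yellow zone comes after some 2.3 to 4.3 rad, so several grips are needed.

How it is judged:
By the outcome, as a careful person would: the job done as asked, in the order asked, and still so for the second after the job is handed in, with the robot touching nothing.
It also fails if it takes over 69 s, if anything falls off the work surface, if the arm or the gripper's body presses on something with over 40 N, if the wrist force passes 120 N, or if a joint passes its speed limit or range.

## Working session

There is one attempt and no reset: what is moved stays moved. The work goes in short steps, Python scripts to look and compute and a shell command to move; the robot and the scene stay as the last step left them, time stands still between calls to the robot, and variables do not carry over. Pictures are saved under pics/ and viewed, about 8 in all and at most 12, crops included, and the job is handed in when it is done.

```bash
mkdir -p pics; ls; python3 - <<'E'
from plant import *
import cv2,numpy as np
for n in("scene","top"):
    s=snapshot(n); cv2.imwrite(f"pics/{n}0.png",s["color"][:,:,::-1]); np.savez(f"pics/{n}0.npz",**s)
    R=cv2.Rodrigues(s["rvec"])[0]; print(n,s["intrinsics"].tolist(),(-R.T@s["tvec"].ravel()).round(3),R.round(2).tolist())
print(get_obs())
E
```

```text
pics
scene [[500.66105977821326, 0.0, 314.7852947373229], [0.0, 500.66105977821326, 197.36138661750766], [0.0, 0.0, 1.0]] [ 1.506 -0.227  1.028] [[0.23, 0.97, -0.02], [0.68, -0.18, -0.71], [-0.7, 0.15, -0.7]]
top [[424.4235048438181, 0.0, 321.3506060344844], [0.0, 424.4235048438181, 202.16339648867861], [0.0, 0.0, 1.0]] [4.410e-01 1.000e-03 1.132e+00] [[-0.01, -1.0, 0.0], [-0.99, 0.01, -0.15], [0.15, -0.01, -0.99]]
{'clock': 0.1, 'joint_pos': array([-6.02110308e+01,  2.05861997e+01,  6.41162099e-01, -1.86158268e-02,
       -7.01353080e+01, -1.65064357e+01]), 'qvel': array([ 0.04598722, -0.10661766, -0.02550231,  0.00690833,  0.04764019,
       -0.08566281]), 'tau': array([-5.44575414e-04, -5.84164882e+01,  2.93748808e+01,  7.01536372e+00,
        1.02016755e-02, -4.61206275e-05]), 'tool_pos': array([ 0.15496255, -0.65652813,  0.21674264]), 'orientation': array([-1.79993950e+02, -8.20072196e-02,  1.03276191e+02]), 'force': array([0.34488813, 0.27399109, 0.3108734 ]), 'moment': array([-0.00134126,  0.02823781, -0.03239785]), 'opening': 0.08767793473778467}
```

View pics/top0.png

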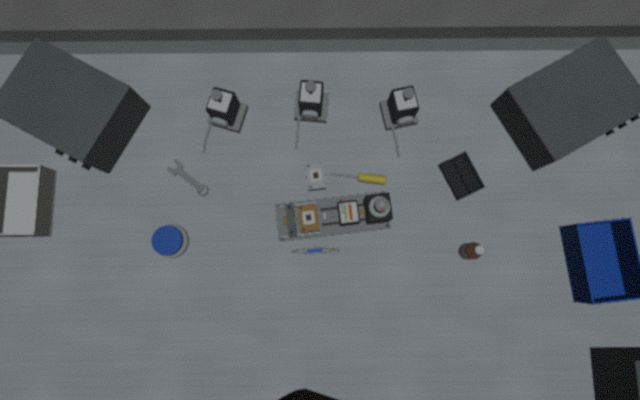

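View pics/scene0.png

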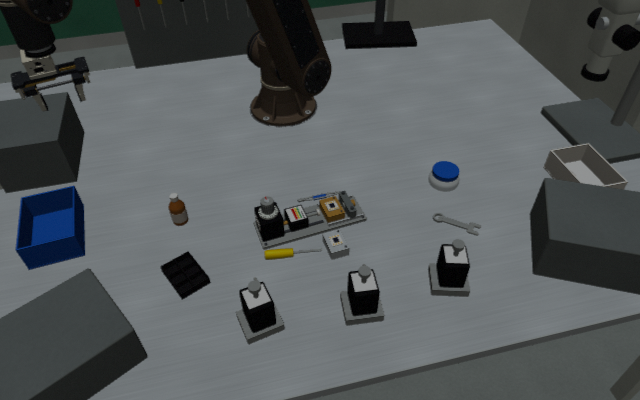

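```bash
cat > h.py <<'E'
import numpy as np,cv2
def cam(s):
    return cv2.Rodrigues(s["rvec"])[0],np.asarray(s["tvec"]).ravel(),s["intrinsics"]
def topts(s):
    R,t,K=cam(s); v,u=np.mgrid[0:400,0:640]; z=s["z_map"]
    P=np.stack([(u-K[0,2])/K[0,0]*z,(v-K[1,2])/K[1,1]*z,z],-1)
    return (P-t)@R
def pix2plane(s,u,v,h):
    R,t,K=cam(s); d=R.T@np.array([(u-K[0,2])/K[0,0],(v-K[1,2])/K[1,1],1]); c=-R.T@t
    return c+d*(h-c[2])/d[2]
E
python3 - <<'E'
from h import *
ims=[]
for n,(x,y) in(("top",(265,180)),("scene",(245,180))):
    s=dict(np.load(f"pics/{n}0.npz")); P=topts(s)
    x0=(np.abs(P[...,0]-.43)<.1)&(np.abs(P[...,1]+.1)<.12)
    for lo,hi in((.12,.135),(.045,.058),(.075,.095)):
        Q=P[x0&(P[...,2]>lo)&(P[...,2]<hi)]
        print(n,lo,len(Q),np.median(Q,0).round(4),((Q.min(0)+Q.max(0))/2).round(4),np.ptp(Q,0).round(4))
    ims.append(cv2.resize(s["color"][y:y+73,x:x+133],None,fx=6,fy=4 if 0 else 6,interpolation=cv2.INTER_CUBIC)[:300 if 0 else 438])
    cv2.imwrite(f"pics/{n}c.png",ims[-1][:,:,::-1])
    x=0
E
```

```text
return _methods._mean(a, axis=axis, dtype=dtype,
  ret = um.true_divide(
Traceback (most recent call last):
ValueError: zero-size array to reduction operation minimum which has no identity
```

```bash
python3 - <<'E'
from h import *
for n,(x,y),k in(("top",(265,180),(378,206)),("scene",(245,180),(267,202))):
    s=dict(np.load(f"pics/{n}0.npz")); P=topts(s); c=pix2plane(s,*k,.127); print(n,c.round(4))
    x0=(np.abs(P[...,0]-c[0])<.05)&(np.abs(P[...,1]-c[1])<.05)
    for lo,hi in((.12,.135),):
        Q=P[x0&(P[...,2]>lo)&(P[...,2]<hi)]
        if len(Q):print(n,lo,len(Q),np.median(Q,0).round(4),((Q.min(0)+Q.max(0))/2).round(4),np.ptp(Q,0).round(4))
    cv2.imwrite(f"pics/{n}c.png",cv2.resize(s["color"][y:y+73,x:x+133],None,fx=6,fy=6,interpolation=cv2.INTER_CUBIC)[:,:,::-1])
E
```

```text
top [ 0.5814 -0.14    0.127 ]
top 0.12 154 [ 0.585  -0.1488  0.1257] [ 0.5851 -0.1488  0.1256] [0.032  0.0318 0.0101]
scene [ 0.595 -0.15   0.127]
scene 0.12 112 [ 0.5911 -0.1512  0.1255] [ 0.5896 -0.151   0.1259] [0.0344 0.0325 0.011 ]
```

View pics/topc.png

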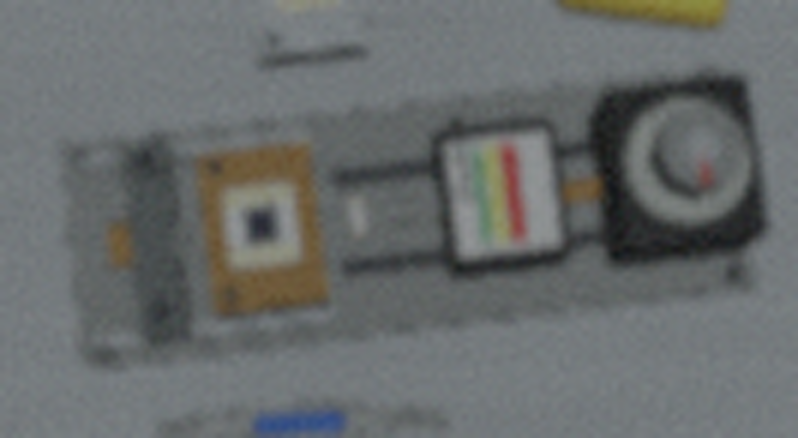

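View pics/scenec.png

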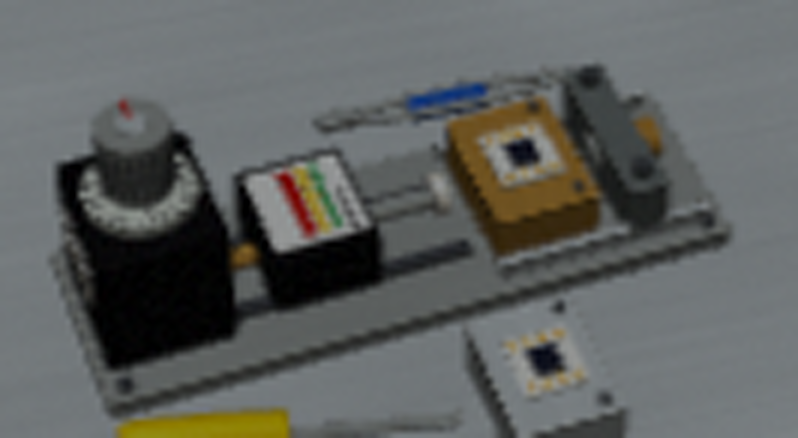

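```bash
cat >> h.py <<'E'
from scipy.spatial.transform import Rotation as Ro
def need(o,p):
    return Ro.from_euler("xyz",o["orientation"],degrees=True).inv().apply(np.array(p)-o["tool_pos"])/.2
E
python3 - <<'E'
from plant import *
from h import *
print(need(get_obs(),[.587,-.150,.20]).round(3))
E
python3 -m handwheel --help | head -20
```

```text
[1.969 2.684 0.086]invalid input: not JSON, or not a number
```

```bash
python3 -m handwheel '[[[0.1,0.13,0],[0,0,0]],[[0.2,0.27,0.01],[0,0,0]],[[0.3,0.4,0.01],[0,0,0]],[[0.4,0.54,0.02],[0,0,0]],[[0.49,0.67,0.02],[0,0,0]]]' -1
python3 -m handwheel '[[[0.1,0.13,0],[0,0,0]],[[0.2,0.27,0.01],[0,0,0]],[[0.3,0.4,0.01],[0,0,0]],[[0.4,0.54,0.02],[0,0,0]],[[0.49,0.67,0.02],[0,0,0]]]'
python3 -m handwheel '[[[0.1,0.13,0],[0,0,0]],[[0.2,0.27,0.01],[0,0,0]],[[0.3,0.4,0.01],[0,0,0]],[[0.4,0.54,0.02],[0,0,0]],[[0.49,0.67,0.02],[0,0,0]]]'
python3 -m handwheel '[[[0.1,0.13,0],[0,0,0]],[[0.2,0.27,0.01],[0,0,0]],[[0.3,0.4,0.01],[0,0,0]],[[0.4,0.54,0.02],[0,0,0]],[[0.49,0.67,0.02],[0,0,0]]]'
python3 -m handwheel '[[[0,0,0],[0,0,-0.02]],[[0,0,0],[0,0,-0.04]],[[0,0,0],[0,0,-0.06]],[[0,0,0],[0,0,-0.08]],[[0,0,0],[0,0,-0.099]]]'
python3 - <<'E'
from plant import *
from h import *
o=get_obs();print(o,need(o,[.587,-.150,.20]).round(3))
E
```

```text
clock: 0.52
tool_pos: [0.2634, -0.529, 0.2128]
orientation: [-180.0, -0.1, 103.3]
force: [0.8, -0.8, 0.0]
opening: 0.0877
clock: 0.93
tool_pos: [0.3714, -0.4028, 0.2091]
orientation: [-180.0, -0.0, 103.3]
force: [1.1, -0.2, 0.2]
opening: 0.0876
clock: 1.35
tool_pos: [0.4793, -0.2766, 0.2051]
orientation: [-180.0, -0.0, 103.3]
force: [0.3, -0.4, 0.5]
opening: 0.0876
clock: 1.77
tool_pos: [0.5873, -0.1505, 0.201]
orientation: [-180.0, -0.0, 103.3]
force: [0.4, -0.5, 0.0]
opening: 0.0876
clock: 2.18
tool_pos: [0.5864, -0.1521, 0.201]
orientation: [-180.0, -0.0, 139.3]
force: [-0.5, -0.9, 0.3]
opening: 0.0876
{'clock': 2.1833, 'joint_pos': array([ 3.91405984e+00,  1.47645133e+01, -9.76147830e+00, -1.02956920e-02,
       -6.55301003e+01, -4.46180269e+01]), 'qvel': array([-1.36324709e-01, -3.26077703e-02, -7.69692402e-02, -4.19956168e-03,
       -7.25034316e-03,  8.31245529e+01]), 'tau': array([ 1.54412161e-01, -4.91761923e+01,  2.83319092e+01,  6.75961018e+00,
       -2.82795110e-02, -2.36832641e+00]), 'tool_pos': array([ 0.586441  , -0.15206084,  0.20102072]), 'orientation': array([-1.79967269e+02, -4.65057860e-02,  1.39291750e+02]), 'force': array([-0.45853362, -0.85368185,  0.2727024 ]), 'moment': array([0.007798  , 0.02768938, 0.02759245]), 'opening': 0.08757571848076129} [0.005 0.01  0.005]
```

```bash
for i in 1 2 3 4 5; do python3 -m handwheel '[[[0,0,0],[0,0,-0.02]],[[0,0,0],[0,0,-0.04]],[[0,0,0],[0,0,-0.06]],[[0,0,0],[0,0,-0.08]],[[0,0,0],[0,0,-0.099]]]' >/dev/null; done
python3 -m handwheel '[[[0,0,0],[0,0,-0.02]],[[0,0,0],[0,0,-0.04]],[[0,0,0],[0,0,-0.06]],[[0,0,0],[0,0,-0.075]],[[0,0,0],[0,0,-0.075]]]'
python3 - <<'E'
from plant import *
from h import *
o=get_obs();print(o["joint_pos"],o["moment"],need(o,[.5875,-.150,.110]).round(3))
E
```

```text
clock: 4.68
tool_pos: [0.5863, -0.1523, 0.2011]
orientation: [180.0, 0.1, -15.6]
force: [-0.2, 0.6, -0.9]
opening: 0.0876
[ 3.89566985e+00  1.47513718e+01 -9.76535128e+00 -9.68278959e-03
 -6.55345231e+01  1.60473420e+02] [-0.12686299  0.03857387 -0.03532774] [ 0.003 -0.013  0.456]
```

```bash
python3 -m handwheel '[[[0.003,-0.013,0.1],[0,0,0]],[[0.003,-0.013,0.22],[0,0,0]],[[0.003,-0.013,0.34],[0,0,0]],[[0.003,-0.013,0.43],[0,0,0]],[[0.003,-0.013,0.456],[0,0,0]]]'
python3 -m handwheel '[[[0,0,0],[0,0,0]],[[0,0,0],[0,0,0]],[[0,0,0],[0,0,0]],[[0,0,0],[0,0,0]],[[0,0,0],[0,0,0]]]' 1
python3 -m handwheel '[[[0,0,0],[0,0,0]],[[0,0,0],[0,0,0]],[[0,0,0],[0,0,0]],[[0,0,0],[0,0,0]],[[0,0,0],[0,0,0]]]'
python3 - <<'E'
from plant import *
from h import *
o=get_obs();print(o["joint_pos"],o["moment"],o["force"],o["tool_pos"])
s=snapshot("scene"); np.savez("pics/s1.npz",**s)
t=snapshot("top")
a=cv2.resize(s["color"][160:235,230:370],None,fx=5,fy=5,interpolation=cv2.INTER_CUBIC)
b=cv2.resize(t["color"][180:225,265:405],None,fx=5,fy=5,interpolation=cv2.INTER_CUBIC)
cv2.imwrite("pics/p1.png",np.vstack([a,b])[:600,:,::-1])
E
```

```text
clock: 5.1
tool_pos: [0.5858, -0.1498, 0.1069]
orientation: [179.9, 0.3, -16.1]
force: [0.3, 0.4, -0.1]
opening: 0.0875
clock: 5.52
tool_pos: [0.5886, -0.1499, 0.1116]
orientation: [-180.0, -0.1, -15.9]
force: [-0.2, 0.1, -0.2]
opening: 0.0596
clock: 5.93
tool_pos: [0.5884, -0.15, 0.1106]
orientation: [-180.0, -0.0, -15.9]
force: [0.7, -0.8, 0.9]
opening: 0.0328
[ 4.11597379e+00  1.92467274e+01 -1.62523958e+01  1.64800249e-02
 -5.44530094e+01  1.59998666e+02] [-0.29066071 -0.37141269 -0.04902914] [ 0.68890698 -0.79406196  0.92206846] [ 0.58838011 -0.15004628  0.11057123]
```

View pics/p1.png

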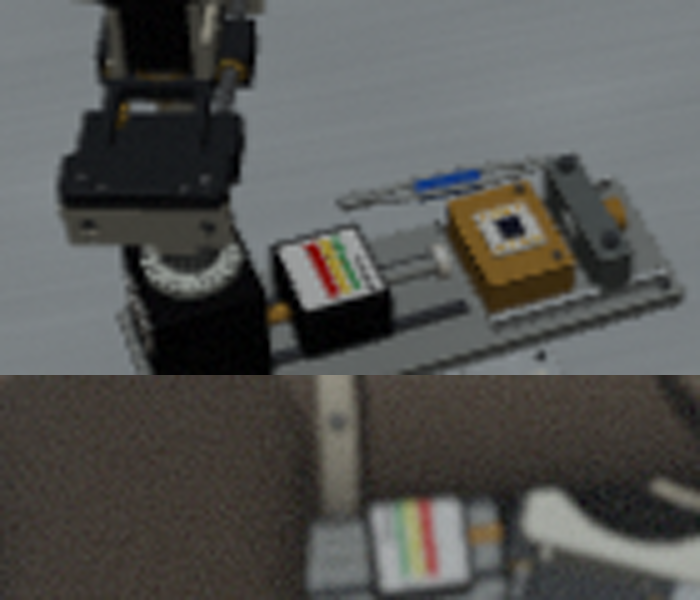

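```bash
cat > rd.py <<'E'
from plant import *
from h import *
import sys
D=np.array([-.109,.994,0]);X=np.array([.994,.109,0]);O=np.array([.575,-.036,.0515])
def look(name,n=3,k=6):
    ss=[snapshot("scene") for _ in range(n)]; s=ss[0]
    img=np.mean([q["color"].astype(np.float32) for q in ss],0)
    R,t,K=cam(s)
    a=np.arange(-90,60,1/k)/1000; b=np.arange(-35,35,1/k)/1000   # along stage y, across
    H=K@np.c_[R@D,R@X,R@O+t]
    A,B=np.meshgrid(a,b); q=np.stack([A,B,np.ones_like(A)],-1)@H.T
    m=(q[...,:2]/q[...,2:]).astype(np.float32)
    out=cv2.remap(img,m[...,0],m[...,1],cv2.INTER_CUBIC).clip(0,255)
    np.save(f"pics/{name}.npy",out); cv2.imwrite(f"pics/{name}.png",cv2.resize(out,(800,int(800*out.shape[0]/out.shape[1])))[:,:,::-1])
    o=get_obs(); print(name,"t",o["clock"],"yaw",o["orientation"][2].round(2),"j6",o["joint_pos"][5].round(2),"F",o["force"].round(1),"M",o["moment"].round(2),"open",round(o["opening"],4),"p",o["tool_pos"].round(4))
    return out
if __name__=="__main__": look(sys.argv[1])
E
python3 rd.py r0
for i in 1 2 3 4; do python3 -m handwheel '[[[0,0,0],[0,0,0.014]],[[0,0,0],[0,0,0.028]],[[0,0,0],[0,0,0.042]],[[0,0,0],[0,0,0.056]],[[0,0,0],[0,0,0.07]]]' | grep -E "ori|force"; python3 - <<'E'
from plant import *
o=get_obs();print("M",o["moment"].round(3))
E
done
python3 rd.py r1; python3 - <<'E'
import cv2,numpy as np
cv2.imwrite("pics/p2.png",np.vstack([cv2.imread("pics/r0.png")[:300],cv2.imread("pics/r1.png")[:300]]))
E
```

```text
r0 t 6.1833 yaw -15.87 j6 160.0 F [ 1.9 -1.6  0.5] M [-0.45 -0.57 -0.05] open 0.0326 p [ 0.5884 -0.15    0.1106]
orientation: [-180.0, 0.0, -41.3]
force: [0.6, 0.5, 2.4]
M [0.263 0.086 0.002]
orientation: [180.0, 0.0, -66.5]
force: [-0.6, 3.6, 3.8]
M [1.111 0.56  0.166]
orientation: [180.0, 0.1, -91.7]
force: [-1.7, 5.9, 4.6]
M [2.175 0.727 0.178]
orientation: [180.0, 0.1, -116.9]
force: [-1.6, 7.2, 4.0]
M [2.889 0.542 0.201]
r1 t 8.0 yaw -116.72 j6 59.15 F [-1.1  6.9  4.1] M [2.78 0.54 0.05] open 0.0327 p [ 0.5878 -0.1485  0.1105][ WARN:0@2.945] global loadsave.cpp:1063 imwrite_ Unsupported depth image for selected encoder is fallbacked to CV_8U.
[ WARN:0@7.323] global loadsave.cpp:1063 imwrite_ Unsupported depth image for selected encoder is fallbacked to CV_8U.
```

View pics/p2.png

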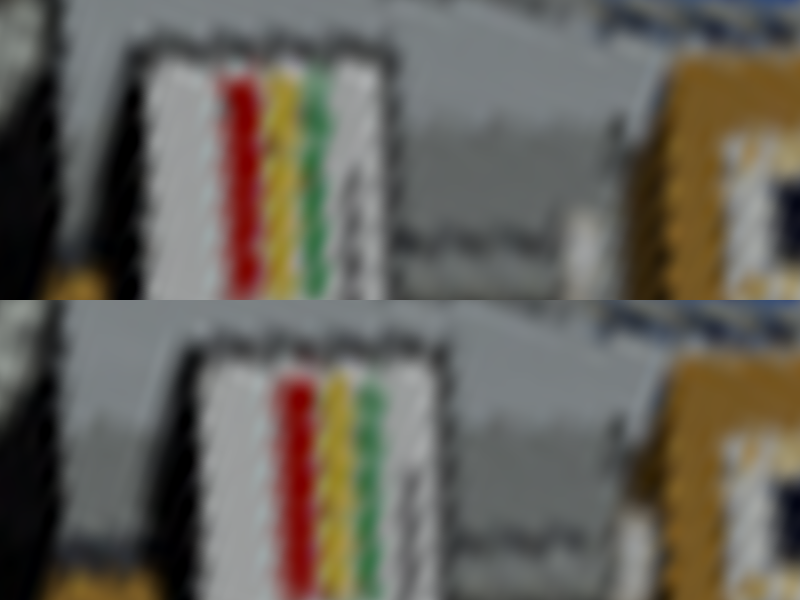

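```bash
python3 -m handwheel '[[[-0.004,0.003,0],[0,0,0.01]],[[-0.008,0.007,0],[0,0,0.025]],[[-0.008,0.007,0],[0,0,0.04]],[[-0.008,0.007,0],[0,0,0.055]],[[-0.008,0.007,0],[0,0,0.07]]]' | grep -E "ori|force"
for i in 1 2; do python3 -m handwheel '[[[0,0,0],[0,0,0.014]],[[0,0,0],[0,0,0.028]],[[0,0,0],[0,0,0.042]],[[0,0,0],[0,0,0.056]],[[0,0,0],[0,0,0.07]]]' | grep -E "ori|force"; done
sed -i 's/\[:,:,::-1\])/[:,:,::-1].astype(np.uint8))/' rd.py
cat >> rd.py <<'E'
    for f in sys.argv[1:2]:
        o=np.load(f"pics/{f}.npy")
        r,g,b=[o[160:270,:,i].mean(0) for i in range(3)]   # rows to be set
        x=np.arange(len(r))/6-90
        np.savetxt(f"pics/{f}.txt",np.c_[x,r,g,b],fmt="%.1f")
E
python3 rd.py r2
```

```text
orientation: [-180.0, 0.1, -142.1]
force: [2.2, 0.7, 1.4]
orientation: [-180.0, 0.1, -167.3]
force: [3.6, 0.4, -0.4]
orientation: [179.9, 0.2, 167.5]
force: [4.6, 0.1, -1.4]  File "rd.py", line 18
    for f in sys.argv[1:2]:
IndentationError: unexpected indent
```

```bash
sed -i 's/^if __name__.*/if __name__=="__main__":\n    look(sys.argv[1])/' rd.py; python3 rd.py r2
```

```text
r2 t 9.4 yaw 167.77 j6 -16.58 F [ 5.2  1.  -2.1] M [ 0.29 -1.98  0.  ] open 0.033 p [ 0.589  -0.1475  0.1106]
```

View pics/r2.png

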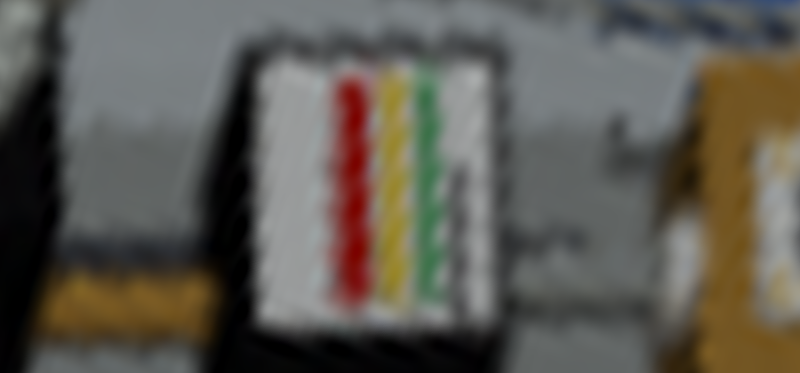

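```bash
cat > pt.py <<'E'
import numpy as np,sys
def read(f):
    o=np.load(f"pics/{f}.npy"); up=o[95:170].mean(0); lo=o[205:330].mean(0)
    x=np.arange(len(up))/6-90
    w=(up[:,0]-up[:,1]-40).clip(0); red=(w*x).sum()/w.sum()
    m=(x>red-10)&(x<red+25)
    d=(up-lo).mean(1); d=d-np.median(d[m]); 
    xm=x[m]; dm=d[m]; i=dm.argmax(); q=np.abs(xm-xm[i])<2; ww=dm[q].clip(0); p=(ww*xm[q]).sum()/ww.sum()
    y=(np.minimum(up[:,0],up[:,1])-up[:,2]-25).clip(0)*m; g=(up[:,1]-up[:,0]-10).clip(0)*m
    yc=(y*x).sum()/y.sum(); gc=(g*x).sum()/g.sum()
    print(f,"red",red.round(2),"yel",(yc-red).round(2),"grn",(gc-red).round(2),"ptr",(p-red).round(2),"amp",dm.max().round(0))
if __name__=="__main__":
    for f in sys.argv[1:]: read(f)
E
python3 pt.py r0 r1 r2
python3 -m handwheel '[[[-0.002,0,0],[0,0,0.01]],[[-0.004,0,0],[0,0,0.022]],[[-0.004,0,0],[0,0,0.034]],[[-0.004,0,0],[0,0,0.046]],[[-0.004,0,0],[0,0,0.055]]]' | grep -E "ori|force"
python3 -m handwheel '[[[0,0,0],[0,0,0.012]],[[0,0,0],[0,0,0.024]],[[0,0,0],[0,0,0.036]],[[0,0,0],[0,0,0.048]],[[0,0,0],[0,0,0.055]]]' | grep -E "ori|force"
python3 rd.py r3; python3 pt.py r3
```

```text
r0 red -44.34 yel 7.36 grn 13.88 ptr 20.15 amp 52.0
r1 red -34.17 yel 7.27 grn 13.81 ptr 20.87 amp 52.0
r2 red -23.73 yel 7.42 grn 13.84 ptr 19.41 amp 60.0
orientation: [179.9, 0.1, 147.8]
force: [4.9, -0.1, -0.2]
orientation: [179.9, 0.1, 128.0]
force: [4.5, -1.0, -2.7]
r3 t 10.3833 yaw 128.2 j6 -56.13 F [ 5.8 -1.  -2.8] M [-0.31 -2.03  0.01] open 0.0331 p [ 0.5897 -0.148   0.1106]
r3 red -18.0 yel 6.6 grn 13.32 ptr 15.36 amp 51.0
```

```bash
python3 -m handwheel '[[[0,0,0],[0,0,0.016]],[[0,0,0],[0,0,0.032]],[[0,0,0],[0,0,0.048]],[[0,0,0],[0,0,0.064]],[[0,0,0],[0,0,0.08]]]' | grep -E "ori|force"
python3 rd.py r4; python3 pt.py r4
```

```text
orientation: [179.8, 0.1, 99.2]
force: [6.5, -3.8, -2.8]
r4 t 10.95 yaw 99.36 j6 -84.96 F [ 6.5 -2.8 -2.4] M [-1.34 -2.39  0.01] open 0.0326 p [ 0.5898 -0.1484  0.1106]
r4 red -14.03 yel 7.01 grn 13.2 ptr 10.85 amp 24.0
```

```bash
python3 -m handwheel '[[[0,0,0],[0,0,0.015]],[[0,0,0],[0,0,0.03]],[[0,0,0],[0,0,0.045]],[[0,0,0],[0,0,0.06]],[[0,0,0],[0,0,0.07]]]' | grep -E "ori|force"
python3 rd.py r5; python3 pt.py r5
```

```text
orientation: [179.8, 0.0, 73.9]
force: [6.9, -5.5, -3.6]
r5 t 11.5167 yaw 74.18 j6 -110.14 F [ 5.7 -6.  -3.9] M [-2.19 -2.36  0.  ] open 0.0325 p [ 0.5897 -0.1489  0.1107]
r5 red -10.56 yel 6.72 grn 13.57 ptr 8.09 amp 32.0
```

View pics/r5.png

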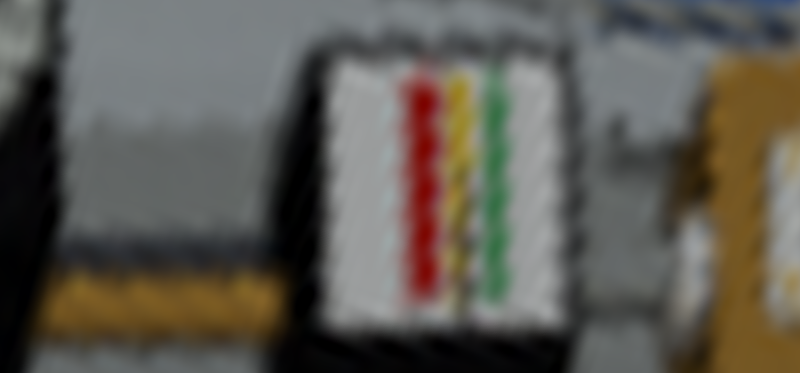

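```bash
python3 -m handwheel '[[[0,0,0],[0,0,0.005]],[[0,0,0],[0,0,0.01]],[[0,0,0],[0,0,0.01]],[[0,0,0],[0,0,0.01]],[[0,0,0],[0,0,0.01]]]' | grep -E "ori|force"
for i in 1 2 3; do python3 -m handwheel '[[[0,0,0],[0,0,0]],[[0,0,0],[0,0,0]],[[0,0,0],[0,0,0]],[[0,0,0],[0,0,0]],[[0,0,0],[0,0,0]]]' >/dev/null; done
sed -i 's/look(sys.argv\[1\])/look(sys.argv[1],int(sys.argv[2]))/' rd.py
python3 rd.py r6 8; python3 pt.py r6
```

```text
orientation: [179.8, 0.0, 70.6]
force: [6.0, -5.2, -2.8]
r6 t 13.5833 yaw 70.63 j6 -113.7 F [ 7.5 -5.5 -3.8] M [-2.18 -2.37  0.14] open 0.0328 p [ 0.5897 -0.1489  0.1107]
r6 red -10.12 yel 7.17 grn 13.29 ptr 7.63 amp 28.0
```

```bash
for i in 1 2 3 4 5 6; do python3 -m handwheel '[[[0,0,0],[0,0,-0.014]],[[0,0,0],[0,0,-0.028]],[[0,0,0],[0,0,-0.042]],[[0,0,0],[0,0,-0.056]],[[0,0,0],[0,0,-0.07]]]' | grep force; done
python3 rd.py r7 6; python3 pt.py r7
```

```text
force: [7.3, -2.9, -3.1]
force: [4.7, -0.8, -1.7]
force: [4.0, 1.5, -1.0]
force: [2.5, 1.5, 1.2]
force: [1.8, 2.1, 1.2]
force: [-0.5, 1.2, 3.3]
r7 t 16.3833 yaw -138.39 j6 37.3 F [-0.7  3.3  4.8] M [ 1.04  0.38 -0.02] open 0.0327 p [ 0.5881 -0.1479  0.1105]
r7 red -27.04 yel 6.76 grn 13.47 ptr 20.24 amp 66.0
```

View pics/r7.png

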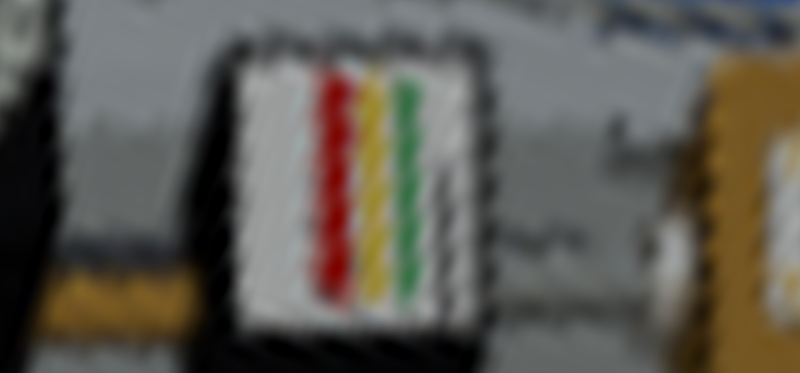

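```bash
for i in 1 2 3 4; do python3 -m handwheel '[[[0,0,0],[0,0,0.014]],[[0,0,0],[0,0,0.028]],[[0,0,0],[0,0,0.042]],[[0,0,0],[0,0,0.056]],[[0,0,0],[0,0,0.07]]]' | grep force; done
python3 rd.py r8 12; python3 pt.py r8
```

```text
force: [0.2, 4.1, 2.7]
force: [3.8, 2.4, 1.3]
force: [3.3, 1.2, 0.4]
force: [4.4, -0.6, -0.1]
r8 t 18.65 yaw 121.04 j6 -63.29 F [ 5.2  1.4 -0.9] M [-0.1  -2.09 -0.05] open 0.0326 p [ 0.5898 -0.1482  0.1106]
r8 red -16.99 yel 6.8 grn 13.47 ptr 14.84 amp 17.0
```

```bash
python3 -m handwheel '[[[0,0,0],[0,0,0.012]],[[0,0,0],[0,0,0.023]],[[0,0,0],[0,0,0.023]],[[0,0,0],[0,0,0.023]],[[0,0,0],[0,0,0.023]]]' | grep force
python3 rd.py r9 12; python3 pt.py r9
```

```text
force: [6.1, -1.6, -2.0]
r9 t 19.6667 yaw 112.76 j6 -71.56 F [ 5.8 -0.3 -1.9] M [-0.42 -2.21  0.  ] open 0.0325 p [ 0.5898 -0.1483  0.1106]
r9 red -15.95 yel 7.29 grn 13.86 ptr -4.41 amp 15.0
```

View pics/r9.png

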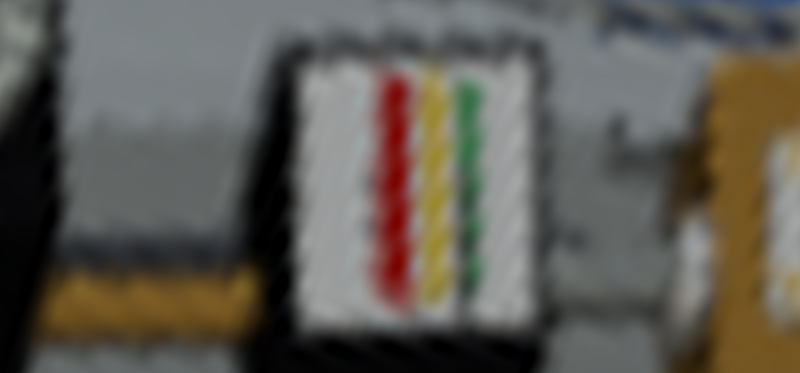

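```bash
python3 -m handwheel '[[[-0.0025,0.006,0],[0,0,0]],[[-0.0025,0.006,0],[0,0,0]],[[-0.0025,0.006,0],[0,0,0]],[[-0.0025,0.006,0],[0,0,0]],[[-0.0025,0.006,0],[0,0,0]]]' 
python3 - <<'E'
from plant import *
o=get_obs();print(o["force"],o["moment"],o["orientation"])
E
```

```text
clock: 20.08
tool_pos: [0.5899, -0.1482, 0.1106]
orientation: [180.0, 0.0, 112.7]
force: [4.3, -0.9, 0.6]
opening: 0.0325
[ 4.25084773 -0.86346352  0.60598331] [-0.67844994 -1.60557371 -0.00729697] [1.79960508e+02 3.31593076e-02 1.12664217e+02]
```

```bash
python3 -m handwheel '[[[-0.003,0.006,0],[0,0,0]],[[-0.006,0.014,0],[0,0,0]],[[-0.006,0.014,0],[0,0,0.003]],[[-0.006,0.014,0],[0,0,0.003]],[[-0.006,0.014,0],[0,0,0.003]]]' 
python3 - <<'E'
from plant import *
o=get_obs();print(o["force"],o["moment"],o["orientation"])
E
```

```text
clock: 20.5
tool_pos: [0.5904, -0.1483, 0.1105]
orientation: [-179.8, -0.1, 111.6]
force: [-4.0, -0.2, 8.3]
opening: 0.0326
[-3.97286632 -0.22390413  8.3195445 ] [-0.01939694  1.4983674   0.12927383] [-1.79792865e+02 -7.06368778e-02  1.11558311e+02]
```

```bash
python3 -m handwheel '[[[0.003,-0.007,0],[0,0,0]],[[0.003,-0.007,0],[0,0,0]],[[0.003,-0.007,0],[0,0,0]],[[0.003,-0.007,0],[0,0,0]],[[0.003,-0.007,0],[0,0,0.0]]]' 
python3 - <<'E'
from plant import *
o=get_obs();print(o["force"],o["moment"],o["orientation"])
E
```

```text
clock: 20.92
tool_pos: [0.5903, -0.1482, 0.1105]
orientation: [-179.9, -0.0, 111.6]
force: [-2.3, -0.6, 6.5]
opening: 0.0326
[-2.27914356 -0.61165817  6.53370939] [-0.43068672  0.46620025  0.1777477 ] [-1.79915207e+02 -1.78916618e-02  1.11567769e+02]
```

```bash
for i in 1 2; do python3 -m handwheel '[[[0,0,0],[0,0,0]],[[0,0,0],[0,0,0]],[[0,0,0],[0,0,0]],[[0,0,0],[0,0,0]],[[0,0,0],[0,0,0]]]' -1; done
python3 -m handwheel '[[[0,0,-0.03],[0,0,0]],[[0,0,-0.1],[0,0,0]],[[0,0,-0.2],[0,0,0]],[[0,0,-0.35],[0,0,0]],[[0,0,-0.5],[0,0,0]]]'
python3 rd.py r10 12; python3 pt.py r10
```

```text
clock: 21.33
tool_pos: [0.5906, -0.1479, 0.1099]
orientation: [-180.0, -0.0, 111.6]
force: [-0.5, 1.9, 0.6]
opening: 0.0603
clock: 21.75
tool_pos: [0.591, -0.1481, 0.1104]
orientation: [-180.0, -0.0, 111.6]
force: [-1.0, -0.2, -0.3]
opening: 0.0866
clock: 22.17
tool_pos: [0.5904, -0.1481, 0.2114]
orientation: [-179.9, -0.0, 111.6]
force: [1.3, 0.7, -0.1]
opening: 0.0879
r10 t 22.7667 yaw 111.56 j6 -72.73 F [-0.3 -0.3  0.5] M [ 0.03 -0.02  0.03] open 0.0875 p [ 0.5908 -0.148   0.2097]
r10 red -15.64 yel 6.78 grn 13.55 ptr 13.12 amp 14.0
```

View pics/r10.png

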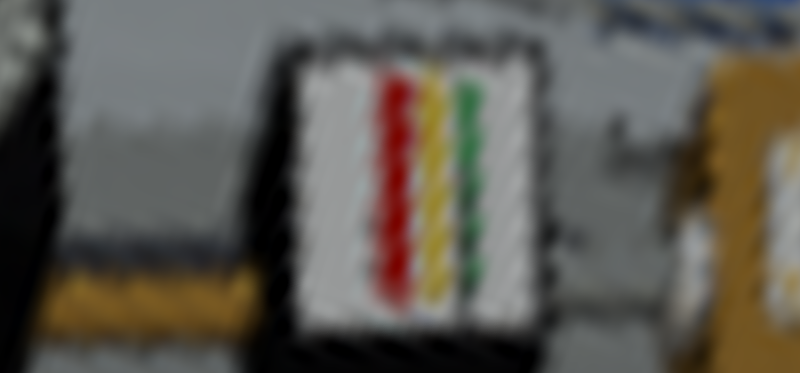

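```bash
python3 -c "
from plant import *
print(close_job())"
```

```text
the job is handed in; nothing more can be done
None
```

The carrier was clamped, backed off and brought up to the green zone with one grip on the knob, and the job was handed in at about 23 s. I got no verdict back.

- **Bedding:** I wound clockwise until the carrier was against the anvil and the pointer stood in yellow, at about 12.5 mm. I held it there for nearly 2 s.
- **Backing off:** I turned about 151° anticlockwise. The pointer returned to its rest position and the picture showed the nose about 4 mm clear of the carrier.
- **Final setting:** I came up clockwise only. The last turn was about 1° clockwise, and the wrist still showed clockwise torque on the knob before I let go.
- **After release:** The tool was 0.1 m above the knob, with wrist force near zero. The pointer was over the green zone at about 7 mm, against a middle of 6.75 mm.

**Uncertainties:**
- The camera resolves only about 2.6 mm per pixel, so the readings are good to roughly 0.5 mm. In one frame just before release, the automatic pointer reading picked up the wrong feature. I used the picture and the knob angle there instead, and the reading after release agreed.
- The two cameras placed the knob about 5 mm apart, so I gripped slightly off its axis. Side forces of up to about 7 N came up while turning, and I mostly relieved them before opening the gripper.
- I did not look again at the other items on the table, and the slack itself was not measured after release.

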